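# Clamp an oak blank in the sawing jig

### The arm

A 7-joint arm with a two-finger parallel gripper is mounted at the origin on the work surface. World frame = base frame: x ahead of the robot, y to its left, z up, the work surface at z = 0. Lengths are in m, angles in rad, forces in N, time in s.
With the tool pointing down it reaches from about 0.425 to 0.875 m from the base axis. Payload 8.4 kg.
Tool frame: the origin (TCP) lies midway between the tips of the shut fingers; the grasp point (between the pads) lies 19 mm behind it; z points along the fingers, y is the line along which they close (so a half turn about z gives the same grasp; the last joint's range is limited). The gripper opens to 87 mm and grips with 3 to 60 N. Pads are 19 mm wide; open, the fingers measure 117 mm over their backs; the gripper's body (75 mm by 190 mm) begins 51 mm behind the grasp point.
Start: joints at [1.174, 0.333, 0.04, 1.465, -0.013, 1.343, -0.059], TCP at [0.191, -0.621, 0.223] pointing down, gripper open.
Joint ranges: [-2.58, 2.58], [-0.38, 2.09], [-1.3, 1.39], [0.25, 2.4], [-1.5, 4.64], [0.08, 2.09], [-2.65, 2.65]. Speed limits (rad/s): [2.22, 2.22, 2.79, 2.79, 3.14, 3.14, 3.14].

### API

Orientations are given as a rotation vector (axis times angle).
In Python, from rig import ctrl, let_go, gripper_close, kinematics, monitor, camera, calibration gives the robot as it stands. Calls block until the motion is done:
- ctrl.move_pose(position, orientation): joint-space move of the TCP to a pose.
- ctrl.move_straight(position, attitude=None, rate=0.15, f_stop=None): straight line of the TCP; attitude=None keeps the orientation; rate is the mean speed in m/s. With f_stop (N) it stops when the force on the tool has changed by that much, and returns True; else False.
- ctrl.set_joints(angles): joint-space move.
- let_go() and gripper_close(force=None): open the fingers fully, or close them until they stop; force is the grip in N (None keeps the last).
- ctrl.hold(seconds).
- kinematics.inverse_kinematics(position, orientation): joint angles nearest the present ones, or None.
- monitor.observe(): the state.
- camera(name): name is "side" or "top" or "wrist"; returns the picture (384x512x3 uint8, red, green, blue); there is no depth.
- calibration(name): a dict with "K" (3x3 intrinsics, pixels), "T" (4x4, takes a point from camera to world coordinates). Camera axes: x right, y up, looking along -z (the intrinsics and any distortion apply to the point x, -y, -z); pixel columns grow to the right and rows downward; lengths in m; the calibration is good to about 2 mm. The wrist camera is an equidistant fisheye: a pixel r from the principal point sees the ray r / f radians off the axis. A picture is of the moment at which its call begins: read the wrist's pose just before it. calibration takes no time and is no camera call; for the wrist camera it gives the pose at the moment of the call.
A pose or a line that the arm cannot do raises ctrl.IKError and nothing moves.
- ctrl.hand_in(): hands the job in; it is judged then, once.
The state is a dict: "t": time; "joint_positions": joint angles; "qd": joint speeds; "joint_torque": joint torques, N m; "tool_pos": TCP position; "ee_rot": TCP orientation; "force": force on the tool from outside, world axes, zero at the start; "moment": the same for the moment, N m; "finger_gap": finger opening in m; "grip_force": force on a finger pad.
Only numpy, scipy, OpenCV 4.12 (cv2) and the standard library are available. Lean on these libraries where they do the work, as an engineer would, in place of code of your own. Each camera call takes 0.05 s, during which the arm holds its last target. There are 200 camera calls.

### The job

Get the oak blank ready for sawing: push it along the jig's base until it is squarely up against both the fence and the end stop, and only then press the hold-down bar straight down over it, centred between the two catch posts, until it snaps under both rollers and lies on the blank. Do not let go: keep pressing the bar firmly down on the blank (a good 10 newtons) and finish like that, still holding and pressing, with the blank still against both stops. Leave the offcut, the little tin and the tape measure that lie about where they are.

Things in the scene. Friction and masses are not known exactly. Their poses are not given: they have to be found in the camera images.
- jig: Sawing jig fixed to the bench. Plywood base 205 mm (its x, -115 to +90) by 300 mm (its y), 18 mm thick; the blank slides on it at z = 18 mm. It carries a fence, an end stop and two catch posts. Origin: on the base's underside, below where the middle of a registered blank belongs; z up.
- fence (a point): Fence: dark wood strip along the jig's x, from x = -90 to +65 mm of the jig, 18 mm high, 15 mm thick. This point: on the base, at the foot of its inner face (y = +25 mm of the jig), level with the jig's origin; the face looks to the jig's -y. Same axes as the jig.
- end_stop (a point): End stop: dark wood strip along the jig's y, from y = -35 to +25 mm of the jig, 18 mm high, 15 mm thick. This point: on the base, at the foot of its inner face (x = +50 mm of the jig), level with the jig's origin; the face looks to the jig's -x. Same axes as the jig.
- roller_left (a point): Centre of the sprung steel roller (12 mm across, 30 mm long, along the jig's x) on the jig's +y catch post: jig x = 0, y = +107.5, z = 57 mm. The post is dark steel, 44 mm wide in x, its top at z = 66 mm, its inner face at y = +112 mm; the roller pokes out of it and gives way sideways.
- roller_right (a point): The same on the jig's -y catch post: y = -107.5 mm, post face at -112 mm.
- bar_seat (a point): Point fixed to the jig where the origin of the snapped-in bar belongs: jig x = 0, y = 0, z = 43 mm. Same axes as the jig. Pushed down, the bar meets the rollers with its underside 17 mm above this; going on takes up to 12 to 18 N, then the force drops and the rollers even pull it down with some 10 N as they spring back over its ends; it ends on the blank with 1 mm of play below the rollers, and pressing on is rigid.
- blank: The oak blank to be sawn: a plain block 100 (its x) x 50 (its y) x 25 mm high, about 90 g, lying loose and askew on the jig's base. Origin: centre of its underside. Up against both stops its origin is at x = 0, y = 0, z = 18 mm of the jig and its axes are parallel to the jig's.
- bar: Hold-down bar, loose on the bench: flat aluminium, 44 (its x) x 210 (its y) x 10 mm thick, half-round ends; in its middle an upright square wooden grip, 26 x 26 mm, from 10 to 55 mm above the underside; about 260 g. Origin: centre of its underside. It fits either way round, its length along the jig's y. Left alone, only its weight rests on the blank.
- catch_left (a joint): Travel of the roller on the +y post, m: 0 sprung fully out, at most 0.008 pushed back; 2 N per mm, preload about 5 N. Back near 0 once the bar's end is below it.
- catch_right (a joint): The same for the roller on the -y post.
- offcut: Bystander, to be left alone: small wood offcut 50 x 28 x 20 mm lying on the jig's base behind the fence.
- tin: Bystander, to be left alone: little closed steel tin, 32 mm across and 26 mm high, on the jig's base near its corner at +x, -y of the jig.
- tape: Bystander, to be left alone: black tape measure, 62 x 36 x 60 mm, standing within 12 cm of the bar.
Things that resemble listed ones, but are neither listed nor needed, are in the scene too. There is more than one size of the blank; the one meant has the size given above. Leave any green look-alike of the bar alone.

How it is judged:
On the way, in this order (a step that is already met when the one before it is completed fails the run):
1. the blank lies squarely against the fence and the end stop, the bar not yet on it (x of blank in the frame of jig above -0.003 m and y of blank in the frame of jig above -0.003 m and angle between the x axis of blank and the x axis of jig, either way round below 0.04 rad and angle between blank's own z axis and vertical below 0.05 rad and contact force between bar and jig below 0.01 N and contact force between bar and blank below 0.01 N), for 0.2 s.
2. the bar has snapped under both rollers and lies on the blank (z of bar in the frame of jig between 0.04 and 0.0447 m and angle between each of bar, blank's own z axis and vertical below 0.05 rad and x of bar in the frame of jig between -0.008 and 0.008 m and y of bar in the frame of jig between -0.004 and 0.004 m and angle between the y axis of bar and the y axis of jig, either way round below 0.1 rad and value of joint each of catch_left, catch_right below 0.002 m and x of blank in the frame of jig above -0.003 m and y of blank in the frame of jig above -0.003 m and angle between the x axis of blank and the x axis of jig, either way round below 0.04 rad), for 0.1 s.
At the end, for the whole second after the job is handed in: Blank within 3 mm of both stops, square within 0.04 rad; bar level on it, underside 40 to 44.7 mm over the jig's underside, within 8 mm (jig x) and 4 mm (y) of the middle, parallel within 0.1 rad, rollers out (< 2 mm); fingers on the bar, pressing it on the blank with over 7 N, at rest (all of step 2 and contact force between bar and blank above 7 N and contact force between the fingers and bar above 1 N and linear speed of bar below 0.02 m/s); the arm keeps its last pose, push and grip.
It fails at once if a bystander is pushed more than 3 cm from its place (distance of any of offcut, tin, tape from where it was at the start of the episode above 0.03 m).
It also fails if it takes over 72 s, if anything falls off the work surface, if the arm or the gripper's body presses on something with over 40 N, if the wrist force passes 120 N, or if a joint passes its speed limit or range.

## Working session

There is one attempt and no reset: what is moved stays moved. The work goes in short steps, each a Python script; the robot and the scene stay as the last script left them, time stands still between calls to the robot, and variables do not carry over. Pictures are saved under pics/ and viewed, at most 10 in all, crops included, and the job is handed in when it is done.

```bash
mkdir -p pics; python3 - <<'E'
from rig import *
import cv2,numpy as np
for n in("top","side"):
    c=calibration(n);print(n,c)
    im=camera(n);cv2.imwrite(f"pics/{n}0.png",cv2.resize(im[:,:,::-1],(800,600),interpolation=cv2.INTER_CUBIC));np.save(f"pics/{n}0.npy",im)
s=monitor.observe();print(s)
E
```

```text
top {'K': array([[488.43826759,   0.        , 254.30233941],
       [  0.        , 488.43826759, 192.66622579],
       [  0.        ,   0.        ,   1.        ]]), 'T': array([[ 0.00707888,  0.99401149, -0.10904606,  0.36572512],
       [-0.99983527,  0.00885824,  0.01584175, -0.00344994],
       [ 0.01671284,  0.10891596,  0.99391046,  1.3233035 ],
       [ 0.        ,  0.        ,  0.        ,  1.        ]])}
side {'K': array([[461.10253566,   0.        , 259.5519902 ],
       [  0.        , 461.10253566, 185.80898743],
       [  0.        ,   0.        ,   1.        ]]), 'T': array([[-0.86872245,  0.24049618, -0.43299294,  0.00866994],
       [-0.49504865, -0.44940386,  0.74361482,  0.78766503],
       [-0.01575218,  0.86034746,  0.50946454,  0.6288764 ],
       [ 0.        ,  0.        ,  0.        ,  1.        ]])}
{'t': 0.1, 'joint_positions': array([ 1.1738485 ,  0.33384598,  0.03988463,  1.46616634, -0.01334566,
        1.34330708, -0.05849057]), 'qd': array([ 0.00088413, -0.00161673,  0.00054695, -0.00211757, -0.00066734,
       -0.00041024, -0.001544  ]), 'joint_torque': array([ 5.01618313e-03, -6.57802534e+01,  1.34086724e+00, -4.04703248e+01,
       -5.94031624e-02,  4.09349380e-02,  1.07926901e-04]), 'tool_pos': array([ 0.1905162 , -0.62101434,  0.22175276]), 'ee_rot': array([-3.10544412e+00, -4.65758761e-01,  5.77972338e-04]), 'force': array([ 0.06613909, -0.31961442, -0.02716752]), 'moment': array([-0.063393  ,  0.03804063,  0.03755914]), 'grip_force': 0.0, 'finger_gap': 0.08679150833779815}
```

View pics/top0.png

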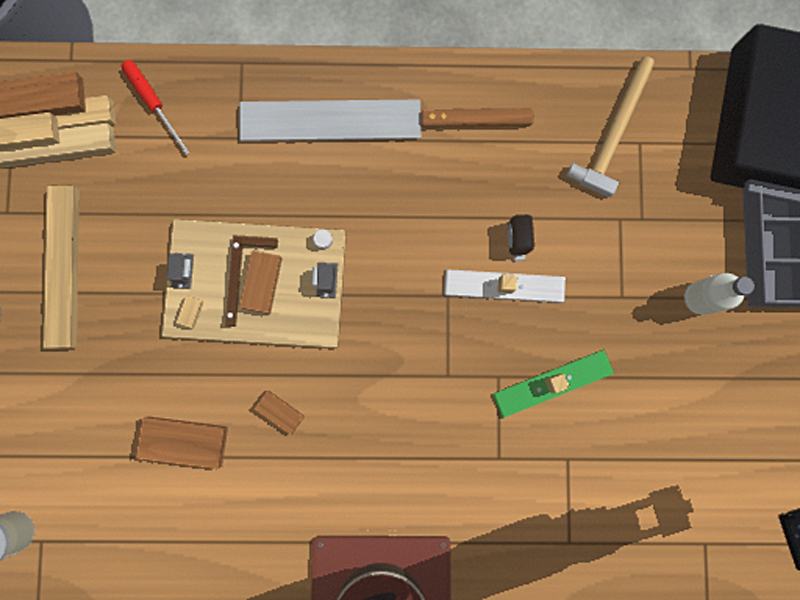

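View pics/side0.png

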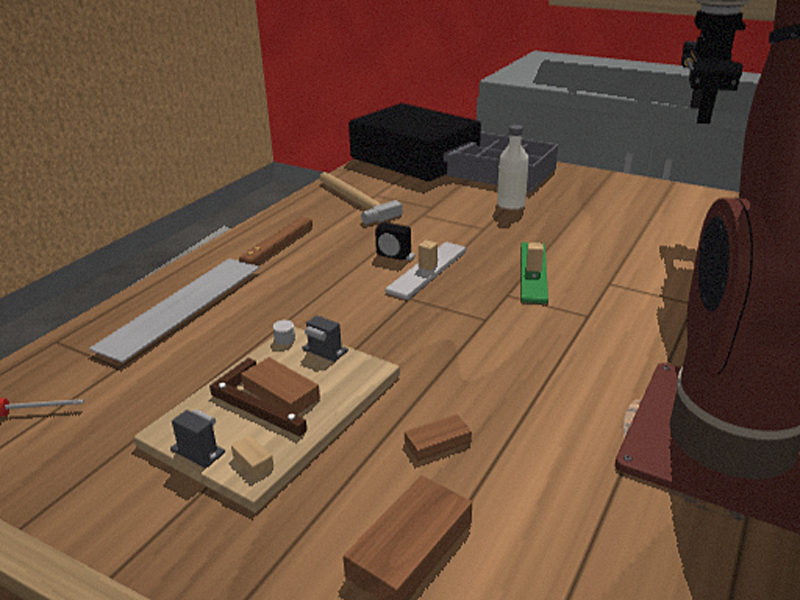

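The top view has three oak blocks: at (260,282) on the jig base inside the stops, a smaller one at (277,412) and a larger one at (180,443). The one on the jig is the blank. Two bars are visible: silver at (505,286) beside the black tape (521,236), which is the one meant, and a green look-alike at (553,383), to be left alone. I'll confirm both in one enlarged crop.

```bash
python3 - <<'E'
import cv2,numpy as np
im=np.load("pics/top0.npy")[:,:,::-1]
a=cv2.resize(im[134:230,98:226],(800,600),interpolation=cv2.INTER_CUBIC)[:, :]
a=cv2.resize(im[134:230,98:226],None,fx=4.5,fy=4.5,interpolation=cv2.INTER_CUBIC)
b=cv2.resize(im[130:198,280:366],None,fx=2.5,fy=2.5,interpolation=cv2.INTER_CUBIC)
o=np.zeros((432,800,3),np.uint8);o[:,:576]=a;o[:170,580:795]=b
cv2.imwrite("pics/crop1.png",o)
E
```

```text
(no output)
```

View pics/crop1.png

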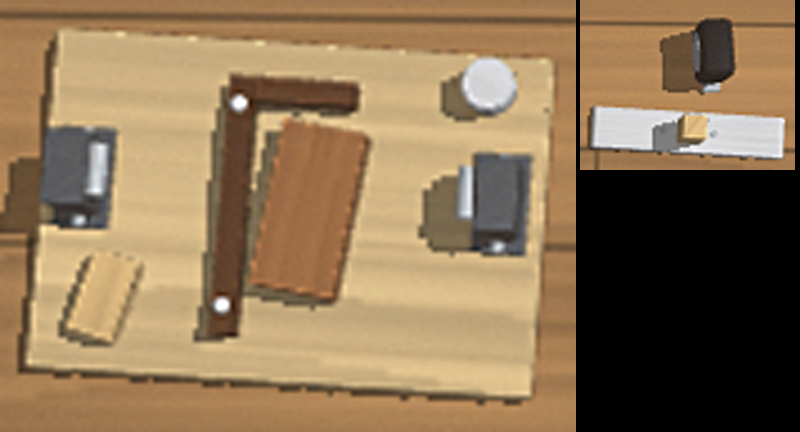

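The crop confirms it. The blank's top corners are at (287,119), (369,137), (335,302), (250,283), and the base corners at (58,30), (553,60), (530,398), (27,366). The silver bar runs (593,107)–(784,157). Next I turn these into positions.

```bash
cat > h.py <<'E'
import numpy as np, cv2
from scipy.spatial.transform import Rotation as R
from rig import *
def ray(n,uv,z,cal=None):
    c=cal or calibration(n); K,T=c["K"],c["T"]
    x=(uv[0]-K[0,2])/K[0,0]; y=(uv[1]-K[1,2])/K[1,1]
    if n=="wrist":
        r=np.hypot(x,y); s=np.sin(r)/max(r,1e-9); d=np.array([x*s,-y*s,-np.cos(r)])
    else: d=np.array([x,-y,-1.])
    d=T[:3,:3]@d; o=T[:3,3]; return o+d*(z-o[2])/d[2]
def proj(n,P,cal=None):
    c=cal or calibration(n); K,T=c["K"],c["T"]; p=T[:3,:3].T@(np.asarray(P)-T[:3,3]); x,y,z=p[0],-p[1],-p[2]
    if n=="wrist":
        r=np.hypot(x,y); t=np.arctan2(r,z); a,b=x/r*t,y/r*t
    else: a,b=x/z,y/z
    return np.array([K[0,0]*a+K[0,2],K[1,1]*b+K[1,2]])
def rv(yaw): # tool down; tool y axis at angle yaw+90deg -> x axis of tool at 'yaw'
    X=np.array([np.cos(yaw),np.sin(yaw),0]);Z=np.array([0,0,-1.]);return R.from_matrix(np.c_[X,np.cross(Z,X),Z]).as_rotvec()
def fit(loc,P): # rigid 2D: P=c+R(th)loc
    l=np.array(loc,float);P=np.array(P)[:,:2];a=l-l.mean(0);b=P-P.mean(0)
    th=np.arctan2((a[:,0]*b[:,1]-a[:,1]*b[:,0]).sum(),(a*b).sum())
    Q=np.array([[np.cos(th),-np.sin(th)],[np.sin(th),np.cos(th)]]);c=P.mean(0)-Q@l.mean(0)
    return c,th,np.linalg.norm(P-(c+l@Q.T),axis=1)
E
python3 - <<'E'
from h import *
f=lambda L,s,x0,y0,ox=0:[((u-ox+.5)/s-.5+x0,(v+.5)/s-.5+y0) for u,v in L]
np.set_printoptions(precision=4,suppress=True)
P=[ray("top",q,.018) for q in f([(58,30),(553,60),(530,398),(27,366)],4.5,98,134)]
print("jig",fit([(.09,.15),(.09,-.15),(-.115,-.15),(-.115,.15)],P))
P=[ray("top",q,.043) for q in f([(287,119),(369,137),(335,302),(250,283)],4.5,98,134)]
print("blank",fit([(.05,.025),(.05,-.025),(-.05,-.025),(-.05,.025)],P))
P=[ray("top",q,.010) for q in f([(593,107),(784,118),(782,157),(593,146)],2.5,280,130,580)]
print("bar",fit([(.022,.105),(.022,-.105),(-.022,-.105),(-.022,.105)],P))
print("grip",ray("top",f([(692,126)],2.5,280,130,580)[0],.055))
print("tape",ray("top",f([(715,50)],2.5,280,130,580)[0],.06))
print(calibration("wrist"))
E
```

```text
jig (array([0.5515, 0.2218]), np.float64(-0.05280986455908573), array([0.0014, 0.0012, 0.001 , 0.0017]))
blank (array([0.537 , 0.2077]), np.float64(-0.18953145914913924), array([0.    , 0.0011, 0.0007, 0.001 ]))
bar (array([ 0.5393, -0.2107]), np.float64(-0.04832595269527542), array([0.0007, 0.0012, 0.0019, 0.0025]))
grip [ 0.5397 -0.2078  0.055 ]
tape [ 0.6201 -0.232   0.06  ]
{'K': array([[297.3186,   0.    , 255.4509],
       [  0.    , 297.3186, 189.1203],
       [  0.    ,   0.    ,   1.    ]]), 'T': array([[ 0.2936,  0.9219,  0.2528,  0.261 ],
       [-0.9559,  0.2839,  0.0749, -0.6007],
       [-0.0027, -0.2636,  0.9646,  0.3837],
       [ 0.    ,  0.    ,  0.    ,  1.    ]])}
```

```bash
cat >> h.py <<'E'
C=np.array([.5515,.2218]);TH=-.0528
def J(x,y,z): c,s=np.cos(TH),np.sin(TH); return np.array([C[0]+c*x-s*y,C[1]+s*x+c*y,z])
def iJ(p): c,s=np.cos(TH),np.sin(TH); d=np.asarray(p)[:2]-C; return np.array([c*d[0]+s*d[1],-s*d[0]+c*d[1]])
def st(l):
    o=monitor.observe(); print(l,"t%.1f"%o["t"],np.round(iJ(o["tool_pos"]),4),round(o["tool_pos"][2],4),"F",np.round(o["force"],1),"gap",round(o["finger_gap"],4),"gf",round(o["grip_force"],1))
def snap(n,f):
    c=calibration(n); im=camera(n); np.save(f"pics/{f}.npy",im); np.save(f"pics/{f}_T.npy",c["T"]); cv2.imwrite(f"pics/{f}.png",cv2.resize(im[:,:,::-1],(800,600),interpolation=cv2.INTER_CUBIC))
E
python3 - <<'E'
from h import *
gripper_close(10)
ctrl.move_pose(J(-.014,-.075,.20),rv(TH)); st("above")
ctrl.move_straight(J(-.014,-.075,.030),rate=.15,f_stop=6); st("down")
print(ctrl.move_straight(J(-.010,-.025,.030),rate=.03,f_stop=4)); st("pushed y")
ctrl.move_straight(J(-.014,-.06,.030),rate=.1)
ctrl.move_straight(J(-.014,-.06,.075),rate=.15)
ctrl.move_straight(J(-.098,-.004,.075),rate=.15)
ctrl.move_straight(J(-.098,-.004,.030),rate=.1,f_stop=6); st("down")
print(ctrl.move_straight(J(-.045,-.004,.030),rate=.03,f_stop=5)); st("pushed x")
ctrl.move_straight(J(-.08,-.004,.030),rate=.1)
ctrl.move_straight(J(-.08,-.004,.17),rate=.2); st("up")
snap("wrist","w1")
E
```

```text
above t4.6 [-0.0137 -0.0758] 0.1999 F [-1.2  0.1 -0.6] gap 0.0004 gf 0.0
down t5.9 [-0.0134 -0.0747] 0.0309 F [-0.5  0.  -0.5] gap 0.0004 gf 0.0
True
pushed y t7.1 [-0.0109 -0.0338] 0.0296 F [-0.3  0.6  0.7] gap 0.0004 gf 0.0
down t9.4 [-0.0981 -0.0038] 0.0299 F [-0.2 -0.1 -0. ] gap 0.0004 gf 0.0
True
pushed x t10.6 [-0.0585 -0.0042] 0.0294 F [-0.3 -0.8  0.5] gap 0.0006 gf 0.0
up t11.8 [-0.0803 -0.0046] 0.169 F [-0.  -0.7 -0.8] gap 0.0004 gf 0.0
```

View pics/w1.png

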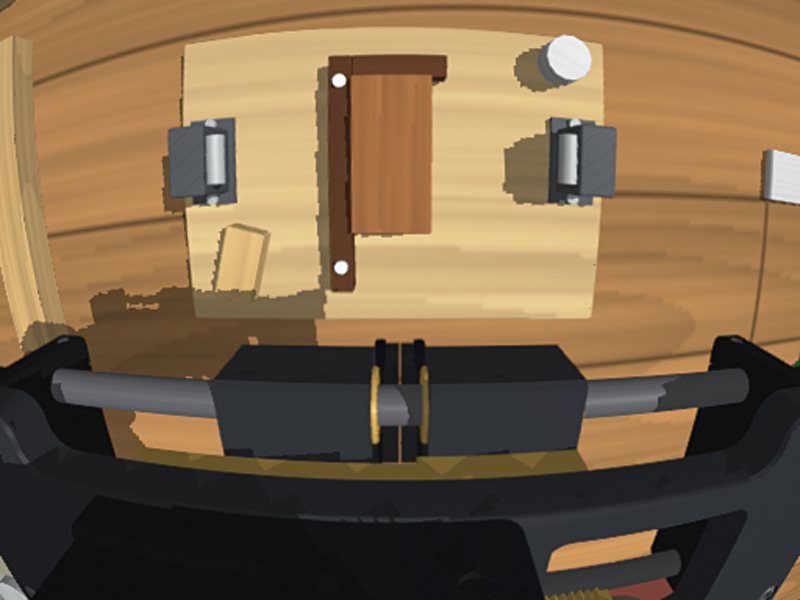

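The wrist view shows the blank flush with the fence and end stop, with top corners at (350,73), (431,73), (431,233), (350,233). The bystanders haven't moved. I use this view to refine the jig pose.

```bash
python3 - <<'E'
from h import *
np.set_printoptions(precision=4,suppress=True)
c=dict(K=calibration("wrist")["K"],T=np.load("pics/w1_T.npy"))
g=lambda L,z:[ray("wrist",(u*.64,v*.64),z,c) for u,v in L]
print("blank",fit([(.05,.025),(.05,-.025),(-.05,-.025),(-.05,.025)],g([(350,73),(431,73),(431,233),(350,233)],.043)))
print("jig",fit([(.09,.15),(.09,-.15),(-.115,-.15),(-.115,.15)],g([(185,44),(603,44),(592,319),(193,319)],.018)))
print("posts inner top edge mid",[iJ(p) for p in g([(205,160),(581,160)],.066)])
print("rollers top",[iJ(p) for p in g([(215,160),(567,159)],.063)])
E
```

```text
blank (array([0.5561, 0.2218]), np.float64(-0.05473221500736343), array([0.0004, 0.0003, 0.0004, 0.0003]))
jig (array([0.5547, 0.2213]), np.float64(-0.05667857395057345), array([0.0014, 0.0007, 0.001 , 0.0014]))
posts inner top edge mid [array([0.004 , 0.1104]), array([ 0.0034, -0.1126])]
rollers top [array([0.0036, 0.1051]), array([ 0.0034, -0.1047])]
```

```bash
sed -i 's/^C=.*/C=np.array([.5530,.2215]);TH=-.055/' h.py; python3 - <<'E'
from h import *
let_go()
ctrl.move_pose([.469,-.208,.18],rv(-.048)); st("above bar")
snap("wrist","w2")
E
```

```text
above bar t15.0 [-0.0598 -0.4321] 0.1801 F [ 0.6 -0.1  0. ] gap 0.087 gf 0.0
```

View pics/w2.png

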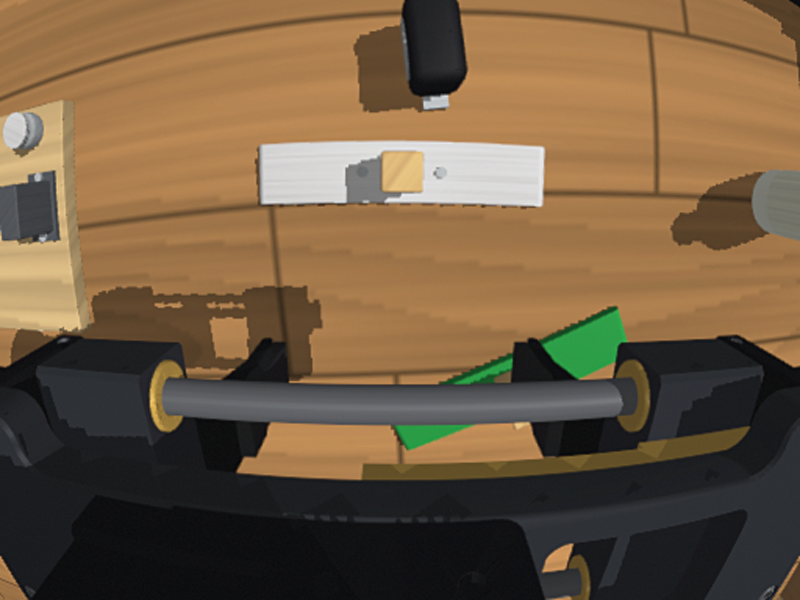

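The bar corners are at (260,145), (544,147), (543,207), (260,205), and the grip top is at (402,171). Small screw heads at (440,172) and (362,172) mean I should keep the tips a few mm above the bar.

```bash
python3 - <<'E'
from h import *
np.set_printoptions(precision=4,suppress=True)
c=dict(K=calibration("wrist")["K"],T=np.load("pics/w2_T.npy"))
g=lambda L,z:[ray("wrist",(u*.64,v*.64),z,c) for u,v in L]
b,th,e=fit([(.022,.105),(.022,-.105),(-.022,-.105),(-.022,.105)],g([(260,145),(544,147),(543,207),(260,205)],.010));print(b,th,e)
gr=g([(402,171)],.055)[0];print(gr)
if np.linalg.norm(b-[.5395,-.2095])<.008 and np.linalg.norm(b-gr[:2])<.007:
    print("bias ok")
    x=b[0]-.0015  # halfway to the top camera
    ctrl.move_pose([x,b[1],.10],rv(th))
    print(ctrl.move_straight([x,b[1],.0135],rate=.1,f_stop=5)); st("down")
    gripper_close(50); st("closed")
    ctrl.move_straight([x,b[1],.15],rate=.15); ctrl.hold(.3); st("lift"); print(monitor.observe()["moment"])
    snap("wrist","w3"); snap("side","s3")
E
```

```text
[ 0.5424 -0.2122] -0.052086377701948024 [0.002  0.002  0.0011 0.0011]
[ 0.5432 -0.212   0.055 ]
bias ok
False
down t16.6 [ 0.0123 -0.4336] 0.0141 F [ 0.3 -0.8 -0.2] gap 0.087 gf 0.0
closed t17.6 [ 0.0117 -0.4336] 0.0135 F [ 0.1  1.7 -0.8] gap 0.026 gf 50.0
lift t18.9 [ 0.0115 -0.4335] 0.1495 F [ 0.9 -0.  -2.5] gap 0.0258 gf 50.0
[ 0.0668  0.0448 -0.0644]
```

```bash
python3 - <<'E'
from h import *
o=monitor.observe();p=o["tool_pos"]
ctrl.move_straight(J(0,0,.17),attitude=rv(TH),rate=.2)
ctrl.move_straight(J(0,0,.105),rate=.1); ctrl.hold(.3); st("above")
snap("wrist","w4"); snap("top","t4")
w=np.load("pics/w4.npy");t=np.load("pics/t4.npy")
o=np.zeros((600,512,3),np.uint8)
o=np.vstack([cv2.resize(w,(640,480))[:330],cv2.resize(t[140:230,80:240],(480,270),interpolation=cv2.INTER_CUBIC).copy() if 0 else np.pad(cv2.resize(t[140:230,80:240],(480,270),interpolation=cv2.INTER_CUBIC),((0,0),(0,160),(0,0)))])
cv2.imwrite("pics/c4.png",o[:,:,::-1])
E
```

```text
above t22.5 [0.0002 0.0001] 0.1054 F [-0.5 -0.  -2.5] gap 0.0259 gf 50.0
```

View pics/c4.png

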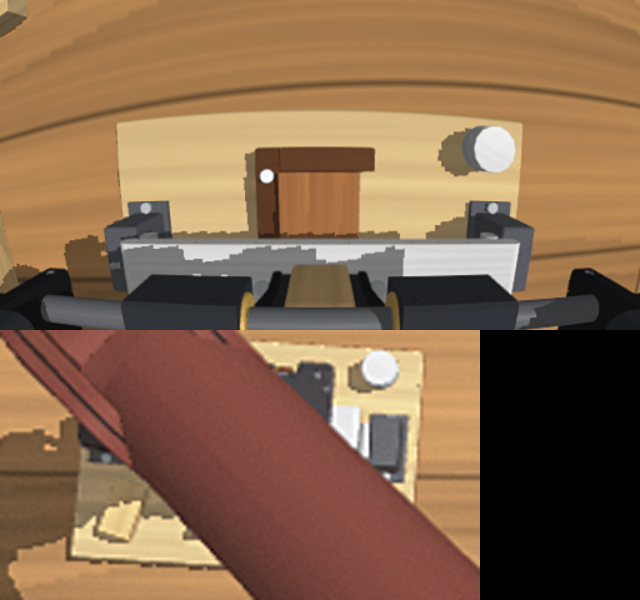

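```bash
python3 - <<'E'
from h import *
np.set_printoptions(precision=4,suppress=True)
c=dict(K=calibration("wrist")["K"],T=np.load("pics/w4_T.npy"))
g=lambda L,z:[iJ(ray("wrist",(u/1.25,v/1.25),z,c)) for u,v in L]
print("bar +x corners",g([(121,240),(519,240)],.1015))
print("stop inner top edge (x=.05)",g([(280,171),(359,171)],.043))
print("base +x corners",g([(118,123),(522,123)],.018))
print("tin",g([(495,149)],.044), "post foot screws",g([(146,208),(493,208)],.020))
E
```

```text
bar +x corners [array([0.0264, 0.1017]), array([ 0.0265, -0.103 ])]
stop inner top edge (x=.05) [array([0.0534, 0.0236]), array([ 0.0534, -0.0242])]
base +x corners [array([0.0916, 0.1472]), array([ 0.0917, -0.1485])]
tin [array([ 0.0709, -0.1131])] post foot screws [array([0.0276, 0.1264]), array([ 0.0277, -0.1269])]
```

The bar is centred on the posts to within about 1 mm and its yaw matches. Now I press it down.

```bash
python3 - <<'E'
from h import *
ctrl.move_straight(J(-.001,0,.078),rate=.1); st("pre")
print(ctrl.move_straight(J(-.001,0,.0535),rate=.02,f_stop=25)); st("pressed")
ctrl.hold(.5); st("held")
E
```

```text
pre t23.0 [-0.0015 -0.0001] 0.0773 F [ 0.1  0.1 -2.4] gap 0.0257 gf 50.0
True
pressed t24.0 [-0.0014  0.0001] 0.0565 F [-1.4 -1.2  5.3] gap 0.0255 gf 50.0
held t24.5 [-0.0014  0.0001] 0.0565 F [-2.6 -0.5  6.8] gap 0.0257 gf 50.0
```

```bash
python3 - <<'E'
from h import *
z=.0565
for i in range(12):
    z-=.0004; ctrl.move_straight(J(-.0013,0,z),rate=.02); ctrl.hold(.25)
    F=monitor.observe()["force"][2]; print(round(z,4),round(F,1))
    if F>15: break
ctrl.hold(1); st("hold"); snap("wrist","w5"); snap("side","s5")
w=np.load("pics/w5.npy");s=np.load("pics/s5.npy")
o=np.vstack([cv2.resize(w,(640,480))[80:330],cv2.resize(s[200:330,80:270],(497,340),interpolation=cv2.INTER_CUBIC) if 0 else np.pad(cv2.resize(s[200:330,80:270],(497,340),interpolation=cv2.INTER_CUBIC),((0,0),(0,143),(0,0)))])
cv2.imwrite("pics/c5.png",o[:,:,::-1])
E
```

```text
0.0561 5.8
0.0557 10.4
0.0553 15.3
hold t27.0 [-0.0013  0.0001] 0.0564 F [-5.  -3.5 14.8] gap 0.0255 gf 50.0
```

View pics/c5.png

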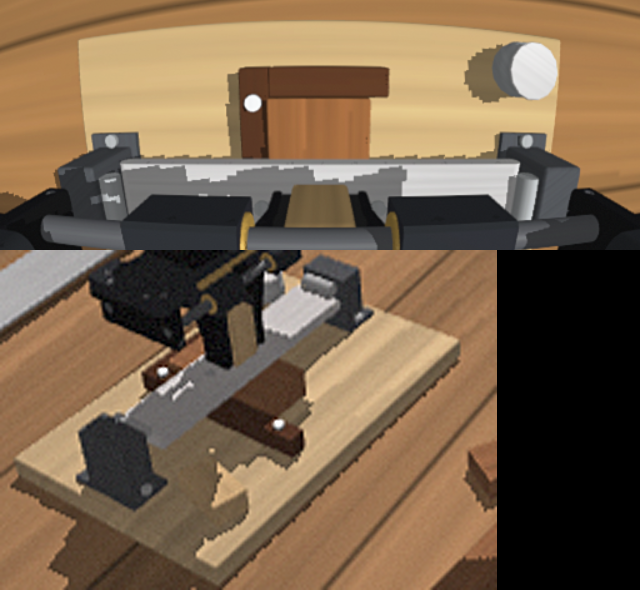

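Both rollers, at (110,190) and (525,190), sit out over the bar's ends. The blank is flush with both stops, and the tool reads a steady 14.8 N. Handing in.

```bash
python3 -c "
from rig import *
print(ctrl.hand_in())"
```

```text
the job is handed in; nothing more can be done
None
```

I handed the job in at about 27 s: the blank sits against the fence and end stop, the bar is snapped under both rollers and still held pressed on it (about 15 N at the wrist), and none of the bystanders were touched; no verdict came back.

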